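# Scan a photograph on the archive's flatbed

## Robot

A 7-joint arm with a two-finger parallel gripper is mounted at the origin on the work surface. World frame = base frame: x ahead of the robot, y to its left, z up, the work surface at z = 0. Lengths are in m, angles in rad, forces in N, time in s.
With the tool pointing down it reaches from about 0.425 to 0.8 m from the base axis. Payload 8.3 kg.
Tool frame: the origin (TCP) lies on the centre line of the jaws, within the pads' length; the fingertips stand 25 mm ahead of it and the grasp point (between the pads) lies 6 mm ahead of it; z points along the fingers, y is the direction in which the jaws open and shut (so a half turn about z gives the same grasp; the last joint's range is limited). The gripper opens to 85 mm and grips with 20 to 120 N. Pads are 22 mm wide; open, the fingers measure 114 mm over their backs; the gripper's body (76 mm by 85 mm) begins 54 mm behind the grasp point. The pads swing forward as they close: fully open they stand 13 mm farther back than shut.
Start: joints at [1.161, 0.383, 0.016, 1.37, -0.006, 1.388, -0.046], TCP at [0.212, -0.588, 0.256] pointing down, gripper open.
Joint ranges: [-2.95, 2.95], [-0.25, 2.06], [-1.52, 1.56], [0.18, 2.33], [-1.44, 4.58], [0.02, 2.06], [-3.01, 3.01]. Speed limits (rad/s): [2.39, 2.39, 3.01, 3.01, 3.14, 3.14, 3.14].

## Interface

Orientations are given as a unit quaternion [x, y, z, w].
In Python, from cell import r, optics gives the robot as it stands.
- The arm moves only by the shell command python3 -m inch 'ROWS' [OPENING] [FORCE]. ROWS is JSON, a list of rows, each a list of 4 numbers: the shift along the tool's x, y, z in mm, then the turn about the tool's z in degrees. A call has 1 to 5 rows; each row shifts and turns the pose as measured when the row begins, along the tool's axes as they then stand; what a row does not reach is not made up. A row lasts 1/10 s, in which the tool goes at most 50 mm and 8.59 degrees, less where a joint would pass 70% of its speed; a pose out of reach is approached as far as the arm can. A call is refused whole if a number of a shift passes 50 or a number of a turn 8.59, either way. A call with a gripper value outside its range is refused whole. OPENING is the closure, from -1 (fully open) to 1 (shut), so that 0 is half open, set as the call begins (- or left out, the last holds). The fingers move at their own pace and stop on an object; FORCE is the grip in N (left out, the last holds). Time passes only in rows, so rows that do not move let the fingers close. It gives the time, the measured TCP pose, the force and the opening at its end, in the units of the state.
- r.state(): the state, without advancing time (a new reading comes with each control period).
- optics.capture(name): name is "side" or "top" or "wrist"; returns the picture (480x640x3 uint8, red, green, blue); there is no depth.
- optics.camera_model(name): a dict with "mtx" (3x3 intrinsics, pixels), "T" (4x4, takes a point from camera to world coordinates). Camera axes: x right, y up, looking along -z (the intrinsics and any distortion apply to the point x, -y, -z); pixel columns grow to the right and rows downward; lengths in m; the calibration is good to about 2 mm. The wrist camera is an equidistant fisheye: a pixel r from the principal point sees the ray r / f radians off the axis. A picture is of the moment at which its call begins: read the wrist's pose just before it. camera_model takes no time and is no camera call; for the wrist camera it gives the pose at the moment of the call.
- r.close_job(): hands the job in, once; it reports no verdict.
The state is a dict: "time_s": time; "joint_positions": joint angles; "joint_vel": joint speeds; "joint_efforts": joint torques, N m; "position": TCP position; "orientation": TCP orientation; "ft_force": force on the tool from outside, world axes, zero at the start; "wrist_torque": the same for the moment, N m; "finger_gap": opening from 0.0 (shut) to 1.0 (fully open).
Only numpy, scipy, OpenCV 4.12 (cv2) and the standard library are available. Lean on these libraries where they do the work, as an engineer would, in place of code of your own. Each camera call takes 0.05 s, during which the arm holds its last target.

## Task

A photograph lies face down on the flatbed scanner, whose lid is half open. Push the lid fully shut with the fingers, without slamming it; then switch the scanner on by pressing down the raised left half of the power rocker so that it tips over (the scanner calibrates as it powers up, so the lid must be shut first); then press the large round start key right down and let it come up again. Leave the three small keys unpressed, and lift or shift nothing that lies on the panel or the desk.

Things in the scene. Friction and masses are not known exactly. Their poses are not given: they have to be found in the camera images.
- scanner: Flatbed scanner, fixed, 300 mm deep (x) by 430 wide (y). Origin under its centre on the table; x from its near to its far edge, y left, z up. Black control panel along the near edge, x = -148 to -80 mm, top 60 mm above the table. On it in one row at x = -118 mm: power rocker (y = 165), three small oblong keys (y = 0, -42, -84), round start key (y = -150). Place and heading differ each time.
- lid (a joint): Lid angle in rad: 0 shut, larger more open; starts at 0.40 to 0.75. White plate with a grey top, 424 mm wide, 228 from hinge to free edge, 0.5 kg, hinged along the scanner's far edge, so its free edge rises on the robot's side. A stiff hinge holds it at any angle; about 1 to 4 N down near the free edge moves it.
- lid_hinge (a point): Middle of the lid's hinge line (along the scanner's y), 63 mm above the table, in the plane of the lid's underside. Its x points from free edge to hinge, its z out of the lid's upper face, both turning with the lid. The upper face lies 24 mm along that z.
- lid_edge (a point): Middle of the lid's free edge, on its upper face; moves with the lid. 85 mm above the table when shut.
- rocker (a joint): Tilt of the power rocker in rad: -0.18 off (as it starts, left half standing up), +0.18 on (left half down). It stays where it is left, so press it right over; about 3 N on the raised end does it.
- rocker_raised (a point): On top of the rocker's left (scanner +y) half, 13 mm left of its pivot: the half that stands up at the start and is to be pressed. Grey rocker 24 by 33 mm (33 along y) in a dark bezel at the panel's left end. Raised, this point is 8.5 mm above the panel (the very end 10); pressed home it has sunk 4.5 mm and the half lies level, 4 mm above the panel.
- start_key (a joint): Travel of the round start key in m: 0 up, 0.004 fully down. It springs back; fully down takes about 4 N.
- start_key_top (a point): Centre of the top of the start key, the only round key: grey, 28 mm across, standing 6.5 mm above the panel near its right end.
- key_left (a joint): Travel of the left small key in m, 0 up, 0.004 down; not to be pressed.
- key_middle (a joint): Travel of the middle small key in m, 0 up, 0.004 down; not to be pressed.
- key_right (a joint): Travel of the right small key in m, 0 up, 0.004 down; not to be pressed. The three small keys are grey oblongs 13 by 21 mm (21 along the panel), 6.5 mm proud, 42 mm apart; the right one's centre is 66 mm from the start key's.
- loupe: Bystander: steel magnifying loupe with a dark lens, 36 mm across and 34 mm high, standing on the panel beside the rocker. Origin at the centre of its underside, as for all bystanders.
- eraser: Bystander: eraser in a card sleeve, 18 by 42 by 12 mm, lying on the panel between the loupe and the small keys.
- pencil: Bystander: pencil, 180 mm long and 7 mm thick, on the table before the scanner.
- weight: Bystander: brass paperweight bar, 36 by 100 mm, 40 mm high with its stud, on the table beside the scanner.
- glue: Bystander: glue stick standing upright, 26 mm across, 90 mm high, on the table beside the scanner.
- clipbox: Bystander: small box of paper clips, 47 by 67 by 25 mm, on the table beside the scanner.
- stamp: Bystander: wooden hand stamp, foot 30 by 62 mm, 64 mm high, on the table beside the scanner.

How it is judged:
By the outcome, as a careful person would: the job done as asked, in the order asked, and still so for the second after the job is handed in, with the robot touching nothing.
It also fails if it takes over 50 s, if anything falls off the work surface, if the arm or the gripper's body presses on something with over 40 N, if the wrist force passes 120 N, or if a joint passes its speed limit or range.

## Working session

There is one attempt and no reset: what is moved stays moved. The work goes in short steps, Python scripts to look and compute and a shell command to move; the robot and the scene stay as the last step left them, time stands still between calls to the robot, and variables do not carry over. Pictures are saved under pics/ and viewed, and the job is handed in when it is done.

```bash
mkdir -p pics; ls; python3 - <<'E'
from cell import r, optics
import cv2
s=r.state();print({k:(v if not hasattr(v,'__len__') else [round(float(x),4) for x in v]) for k,v in s.items()})
for n in ['side','top','wrist']:
    m=optics.camera_model(n);print(n,m)
    cv2.imwrite(f'pics/{n}0.png',optics.capture(n)[:,:,::-1])
E
```

```text
pics
{'time_s': 0.0, 'joint_positions': [1.1611, 0.3842, 0.0164, 1.3712, -0.0063, 1.3882, -0.0465], 'joint_vel': [0.0016, 0.0012, -0.0004, 0.0016, -0.0004, 0.0004, -0.0001], 'joint_efforts': [-0.0002, -62.7604, 0.8438, -37.1827, 0.0164, 0.0142, -0.0001], 'position': [0.2123, -0.5874, 0.2553], 'orientation': [0.985, 0.1725, -0.0002, -0.0009], 'ft_force': [-0.5141, -0.4333, 0.1997], 'wrist_torque': [0.0146, 0.0022, -0.0047], 'finger_gap': 1.0040704156069167}
side {'mtx': array([[484.03228352,   0.        , 327.7502852 ],
       [  0.        , 484.03228352, 242.80764562],
       [  0.        ,   0.        ,   1.        ]]), 'T': array([[-0.93316733,  0.26781681, -0.23973506,  0.34317203],
       [-0.3590538 , -0.72554229,  0.58708496,  0.59957767],
       [-0.0167067 ,  0.63392629,  0.773213  ,  0.88125648],
       [ 0.        ,  0.        ,  0.        ,  1.        ]])}
top {'mtx': array([[620.56900089,   0.        , 314.02201994],
       [  0.        , 620.56900089, 241.48003059],
       [  0.        ,   0.        ,   1.        ]]), 'T': array([[ 0.02917462,  0.99796792, -0.05664688,  0.52263905],
       [-0.99926167,  0.02770128, -0.02662259, -0.01837085],
       [-0.0249993 ,  0.05738176,  0.99803926,  1.39190252],
       [ 0.        ,  0.        ,  0.        ,  1.        ]])}
wrist {'mtx': array([[371.64829954,   0.        , 317.80046292],
       [  0.        , 371.64829954, 239.08507423],
       [  0.        ,   0.        ,   1.        ]]), 'T': array([[ 0.33955795,  0.90259481,  0.2646186 ,  0.27964902],
       [-0.940583  ,  0.32644213,  0.09348346, -0.562995  ],
       [-0.00200497, -0.28063881,  0.95981136,  0.37279381],
       [ 0.        ,  0.        ,  0.        ,  1.        ]])}
```

View pics/top0.png

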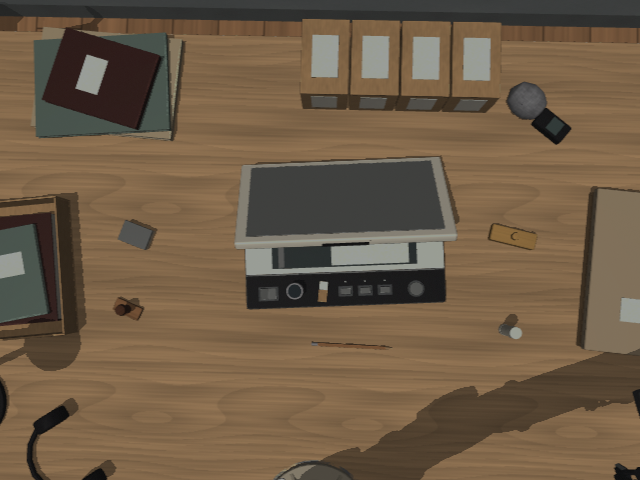

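View pics/side0.png

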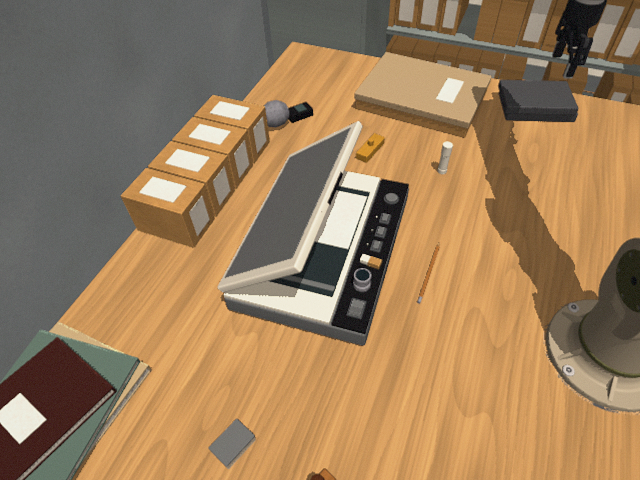

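View pics/wrist0.png

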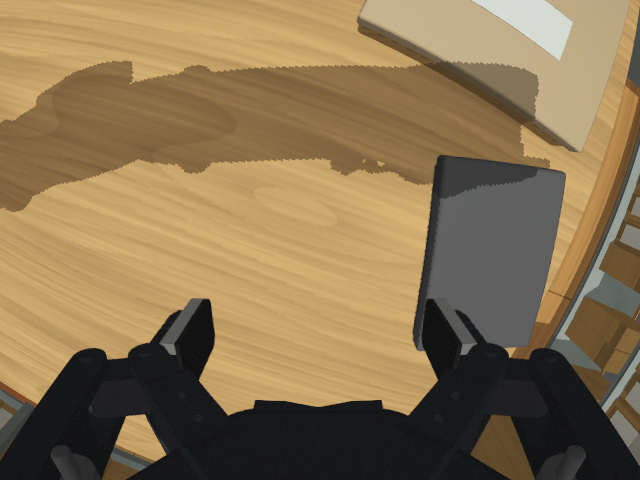

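The top view shows the scanner at columns 245–445, with the panel at rows 275–305. The rocker is at about (268,294), the loupe (294,291), the start key (416,288) and the lid's free edge around row 240. The side view shows the same objects. I'll enlarge both.

```bash
python3 - <<'E'
import cv2
a=cv2.imread('pics/top0.png')[225:315,230:460]; cv2.imwrite('pics/topc.png',cv2.resize(a,None,fx=3.4,fy=3.4,interpolation=3))
a=cv2.imread('pics/side0.png')[110:350,210:420]; cv2.imwrite('pics/sidec.png',cv2.resize(a,None,fx=2.5,fy=2.5,interpolation=3))
E
```

```text
(no output)
```

View pics/topc.png

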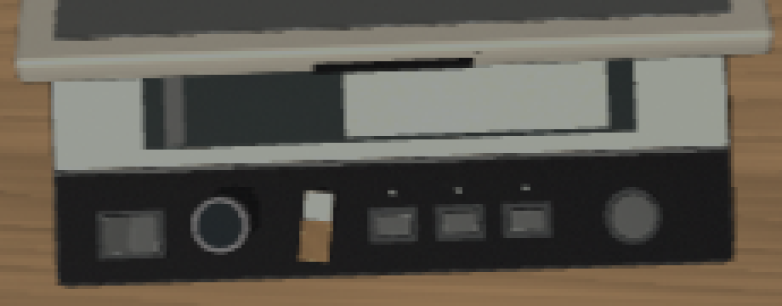

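View pics/sidec.png

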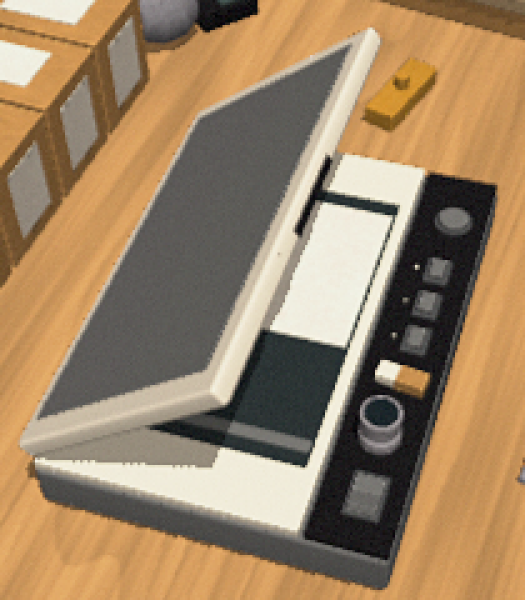

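The start key is at top (416.2,288.5) and side (391.2,198.4). The rocker is at top (268.2,294.1) and side (356.4,308.4). The loupe is between the rocker and the eraser. Next I'll triangulate these.

```bash
cat > h.py <<'E'
import numpy as np
from cell import r, optics
def ray(m,px,wrist=False):
    K=np.array(m['mtx']);T=np.array(m['T'])
    x=(px[0]-K[0,2])/K[0,0];y=(px[1]-K[1,2])/K[1,1]
    if wrist:
        t=np.hypot(x,y); d=np.array([np.sin(t)*x/t,np.sin(t)*y/t,np.cos(t)])
    else: d=np.array([x,y,1.])
    d=T[:3,:3]@(d*[1,-1,-1]); return T[:3,3],d/np.linalg.norm(d)
def tri(rays):
    A=np.zeros((3,3));b=np.zeros(3)
    for o,d in rays:
        P=np.eye(3)-np.outer(d,d);A+=P;b+=P@o
    p=np.linalg.solve(A,b)
    return p,[np.linalg.norm((np.eye(3)-np.outer(d,d))@(p-o)) for o,d in rays]
def onz(rr,z):
    o,d=rr;return o+d*(z-o[2])/d[2]
def proj(m,P,wrist=False):
    K=np.array(m['mtx']);T=np.array(m['T'])
    q=T[:3,:3].T@(np.asarray(P)-T[:3,3])*[1,-1,-1]
    if wrist:
        t=np.arctan2(np.hypot(q[0],q[1]),q[2]);s=t/np.hypot(q[0],q[1]);x,y=q[0]*s,q[1]*s
    else: x,y=q[0]/q[2],q[1]/q[2]
    return np.array([K[0,0]*x+K[0,2],K[1,1]*y+K[1,2]])
E
python3 - <<'E'
from h import *
np.set_printoptions(precision=4,suppress=True)
mt,ms=optics.camera_model('top'),optics.camera_model('side')
T=lambda x,y:ray(mt,(x/3.4+230-.35,y/3.4+225-.35)); S=lambda x,y:ray(ms,(x/2.5+210-.3,y/2.5+110-.3))
for n,a,b in [('start',(633,216),(453,220)),('rocker',(130,235),(366,496)),('k1',(392,224),(416,339)),('k2',(460,222),(427,304)),('k3',(526,220),(439,269)),('pNL',(60,284),(387,558)),('pNR',(733,260),(497,187)),('loupe',(220,225),(381,411)),('lidR',(770,42),(374,32)),('lidL',(16,70),(215,396)),('eraser',(316,226),(403,379))]:
    p,e=tri([T(*a),S(*b)]);print(n,p,np.array(e), onz(T(*a),.0665),onz(S(*b),.0665))
E
```

```text
start [ 0.5055 -0.2022  0.0629] [0.001 0.001] [ 0.5046 -0.2019  0.0665] [ 0.5058 -0.1984  0.0665]
rocker [0.4842 0.1129 0.0617] [0.001 0.001] [0.4834 0.1122 0.0665] [0.4843 0.116  0.0665]
k1 [ 0.4955 -0.0519  0.0628] [0.0004 0.0004] [ 0.4952 -0.0519  0.0665] [ 0.4951 -0.0488  0.0665]
k2 [ 0.4982 -0.0944  0.0619] [0.0006 0.0006] [ 0.4977 -0.0943  0.0665] [ 0.498  -0.0903  0.0665]
k3 [ 0.5003 -0.1355  0.065 ] [0.0001 0.0001] [ 0.5002 -0.1354  0.0665] [ 0.5001 -0.1341  0.0665]
pNL [0.4521 0.1566 0.0571] [0.0011 0.0011] [0.4515 0.1551 0.0665] [0.4518 0.162  0.0665]
pNR [ 0.4796 -0.2661  0.0567] [0.0007 0.0007] [ 0.4792 -0.2645  0.0665] [ 0.4786 -0.2556  0.0665]
loupe [0.4929 0.0544 0.0958] [0.0008 0.0008] [0.4914 0.0558 0.0665] [0.4993 0.0344 0.0665]
lidR [ 0.6068 -0.2548  0.2153] [0.0015 0.0015] [ 0.6158 -0.2852  0.0665] [ 0.6675 -0.4452  0.0665]
lidL [0.5794 0.165  0.2159] [0.0014 0.0014] [0.585  0.1877 0.0665] [0.6341 0.068  0.0665]
eraser [ 0.4925 -0.0043  0.0654] [0. 0.] [ 0.4925 -0.0044  0.0665] [ 0.4924 -0.0035  0.0665]
```

Triangulating gives a scanner yaw of about 0.067 rad and an origin near (0.613, -0.044). The lid edge is at z≈0.216, so the lid angle is about 0.62. I'll shut the fingers, raise the tool and align it.

```bash
python3 -m inch '[[0,0,-25,8],[0,0,-25,8],[31,-37,0,0],[31,-37,0,0],[31,-37,0,0]]' 1 60; python3 -m inch '[[31,-37,0,0],[31,-37,0,0],[31,-37,0,0],[31,-37,0,0],[31,-37,0,0]]'
```

```text
time_s: 0.65
position: [0.2937, -0.4735, 0.3036]
orientation: [1.0, 0.02, -0.003, -0.002]
ft_force: [1.1, -0.2, 0.0]
finger_gap: 0.147
time_s: 1.15
position: [0.4445, -0.274, 0.3031]
orientation: [1.0, 0.019, -0.003, -0.002]
ft_force: [1.0, -0.4, -0.7]
finger_gap: 0.004
```

```bash
python3 -m inch '[[32,-37,0,0],[32,-37,0,0],[32,-37,0,0],[32,-37,0,0],[32,-37,0,0]]'; python3 -m inch '[[14,-20,0,0],[0,0,0,0]]'; python3 - <<'E'
from h import *
import cv2
print(r.state()['joint_positions'],r.state()['position'])
for n in ['wrist','side']: cv2.imwrite(f'pics/{n}1.png',optics.capture(n)[:,:,::-1])
E
```

```text
time_s: 1.65
position: [0.5988, -0.0774, 0.3026]
orientation: [1.0, 0.018, -0.004, -0.002]
ft_force: [1.3, -0.5, -0.1]
finger_gap: -0.0
time_s: 1.85
position: [0.6146, -0.0469, 0.3006]
orientation: [1.0, 0.024, -0.005, -0.005]
ft_force: [-0.4, -0.6, 0.2]
finger_gap: 0.002
[ 0.27820156  0.38145779 -0.35126978  1.29384666  0.1195045   1.49710446
 -1.5821203 ] [ 0.61456345 -0.04694824  0.30057389]
```

View pics/wrist1.png

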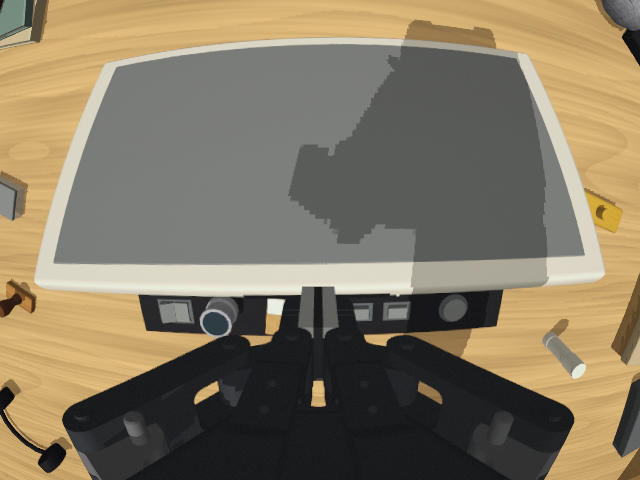

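View pics/side1.png

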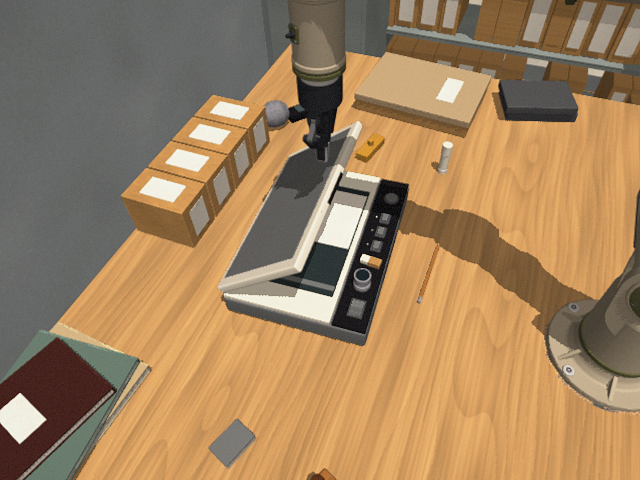

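The wrist view shows the lid's free edge at rows 280–290, from column 35 to 605. The shut fingertips are at about (318,287), the rocker at (176,311) and the start key at (454,307). I'll check the predicted points against these.

```bash
cat >> h.py <<'E'
from scipy.spatial.transform import Rotation as Ro
YAW=.0675;O=np.array([.6126,-.0439,0])
sc=lambda x,y,z:O+np.array([x*np.cos(YAW)-y*np.sin(YAW),x*np.sin(YAW)+y*np.cos(YAW),z])
def tosc(p):
    d=np.asarray(p)-O;return np.array([d[0]*np.cos(YAW)+d[1]*np.sin(YAW),-d[0]*np.sin(YAW)+d[1]*np.cos(YAW),d[2]])
E
python3 - <<'E'
from h import *
np.set_printoptions(precision=4,suppress=True)
m=optics.camera_model('wrist');s=r.state();R=Ro.from_quat(s['orientation']).as_matrix()
tip=np.array(s['position'])+R@[0,0,.025];print(R,tip,proj(m,tip,1))
th=.62
for y in (-.212,0,.212):
  print('edge',proj(m,sc(.15-.228*np.cos(th)+.024*np.sin(th),y,.063+.228*np.sin(th)+.024*np.cos(th)),1))
print('rock',proj(m,sc(-.118,.165,.066),1),'start',proj(m,sc(-.118,-.150,.0665),1))
for n,px,px2 in [('rock',(176,311),(366,496)),('start',(454,307),(453,220))]:
    print(n,onz(ray(m,px,1),.0655))
ms=optics.camera_model('side');mt=optics.camera_model('top')
print('R',tri([ray(mt,(770/3.4+229.65,42/3.4+224.65)),ray(ms,(374/2.5+209.7,32/2.5+109.7)),ray(m,(604,275),1)]))
print('L',tri([ray(mt,(16/3.4+229.65,66/3.4+224.65)),ray(ms,(215/2.5+209.7,394/2.5+109.7)),ray(m,(36,280),1)]))
E
```

```text
[[ 0.999   0.0437 -0.0097]
 [ 0.0438 -0.999   0.0066]
 [-0.0094 -0.007  -0.9999]] [ 0.6132 -0.0509  0.2758] [318.7361 306.325 ]
edge [598.2355 276.5165]
edge [308.3383 292.402 ]
edge [ 32.9566 286.7766]
rock [170.6403 313.4636] start [450.997  309.4612]
rock [0.4874 0.1058 0.0655]
start [ 0.5076 -0.205   0.0655]
R (array([ 0.6072, -0.2556,  0.2175]), [np.float64(0.0021565453509305075), np.float64(0.0026690486229019525), np.float64(0.0034424441943237305)])
L (array([0.5814, 0.1636, 0.2137]), [np.float64(0.0016601170656108564), np.float64(0.0011469649343578507), np.float64(0.0011028642950538024)])
```

```bash
python3 -m inch '[[0,0,30,0],[0,0,25,0],[0,0,12,0],[0,0,6,0]]'; python3 -m inch '[[-2,0,6,0],[-3,0,6,0],[-4,0,6,0],[-4,0,6,0],[-4,0,6,0]]'
```

```text
time_s: 2.35
position: [0.6119, -0.0588, 0.2286]
orientation: [1.0, 0.017, -0.002, -0.001]
ft_force: [0.3, 0.8, 2.3]
finger_gap: 0.002
time_s: 2.85
position: [0.5948, -0.0617, 0.2003]
orientation: [1.0, 0.015, 0.0, -0.0]
ft_force: [1.0, 0.1, 0.3]
finger_gap: 0.002
```

```bash
python3 -m inch '[[-4,0,7,0],[-4,0,7,0],[-4,0,8,0],[-4,0,8,0],[-3,0,8,0]]'; python3 - <<'E'
from h import *
import cv2
s=r.state();print(s['ft_force'],tosc(s['position']))
for n in ['side']: cv2.imwrite(f'pics/{n}2.png',optics.capture(n)[:,:,::-1])
E
```

```text
time_s: 3.35
position: [0.5742, -0.0628, 0.1594]
orientation: [1.0, 0.015, 0.001, 0.0]
ft_force: [1.3, -1.3, 1.7]
finger_gap: -0.002
[ 1.28002244 -1.29140181  1.68410349] [-0.03958656 -0.0162568   0.15942638]
```

View pics/side2.png

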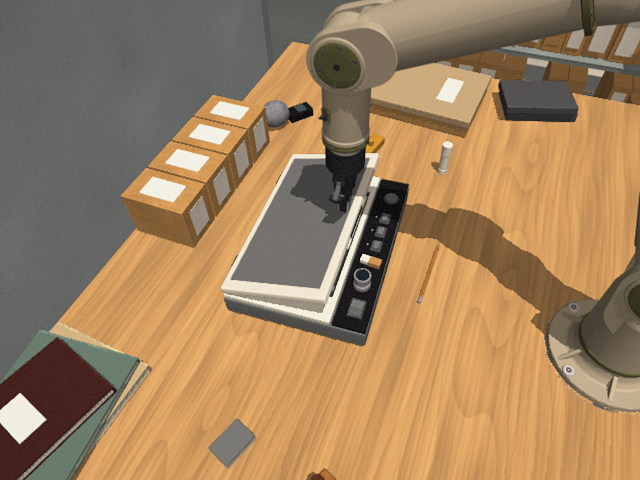

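The lid is following the fingers down; its gap at the near-left corner (330,298) is still open. I'll continue and slow down.

```bash
python3 -m inch '[[-2,0,7,0],[-2,0,7,0],[-2,0,6,0],[-2,0,6,0],[-1,0,5,0]]'; python3 -m inch '[[-1,0,4,0],[-1,0,4,0],[0,0,3,0],[0,0,3,0],[0,0,3,0]]'
```

```text
time_s: 3.9
position: [0.5634, -0.0629, 0.1241]
orientation: [1.0, 0.015, -0.0, -0.0]
ft_force: [0.2, -0.2, 0.8]
finger_gap: -0.001
time_s: 4.4
position: [0.5609, -0.0628, 0.1098]
orientation: [1.0, 0.015, -0.001, 0.0]
ft_force: [-19.8, 0.5, 43.6]
finger_gap: -0.001
```

It has bottomed out with the tip at z≈0.085. I'll back off straight away.

```bash
python3 -m inch '[[0,0,-4,0],[0,0,-10,0],[0,0,-30,0],[0,0,-30,0],[0,0,0,0]]'; python3 - <<'E'
from h import *
import cv2
np.set_printoptions(precision=4,suppress=True)
s=r.state();print(s['ft_force'],s['position'],s['joint_positions'])
m=optics.camera_model('wrist')
print('rock',proj(m,sc(-.118,.165,.066),1),'start',proj(m,sc(-.118,-.150,.0665),1))
for n in ['side','wrist']: cv2.imwrite(f'pics/{n}3.png',optics.capture(n)[:,:,::-1])
a=cv2.imread('pics/side3.png')[130:350,210:420]; cv2.imwrite('pics/side3c.png',cv2.resize(a,None,fx=2.5,fy=2.5,interpolation=3))
E
```

```text
time_s: 4.9
position: [0.5608, -0.0623, 0.1877]
orientation: [1.0, 0.016, -0.001, 0.0]
ft_force: [1.3, 0.9, 0.3]
finger_gap: 0.005
[1.3094 0.9077 0.2749] [ 0.5608 -0.0623  0.1877] [ 0.3353  0.3197 -0.348   1.6274  0.1151  1.2163 -1.5763]
rock [105.5197 323.0838] start [493.1611 314.1715]
```

View pics/side3c.png

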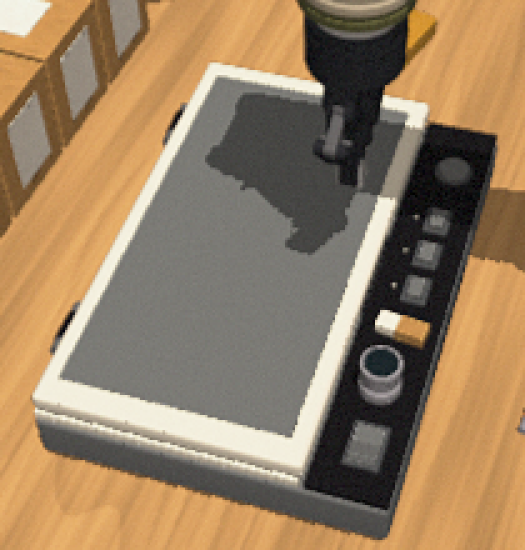

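View pics/wrist3.png

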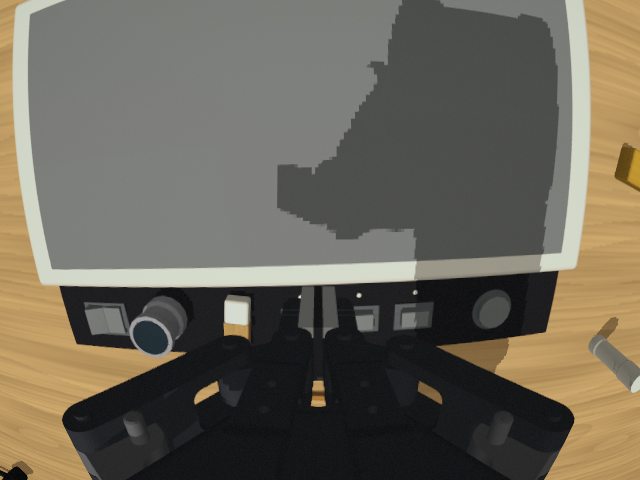

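The lid is flat and shut. The side crop shows a thin, even seam, and the fingers bottomed at 85 mm. In the wrist view the rocker is at (106,318) and the start key at (491,309), each about 5 px (2–3 mm) farther away than predicted. I'll move over the rocker and turn the tool 90° so that the narrow side lies along the panel.

```bash
python3 -m inch '[[-18,-46,0,0],[-18,-46,0,0],[-18,-46,0,0],[-18,-46,0,0],[0,-8,0,-8]]'; python3 -m inch '[[0,0,0,-8.5],[0,0,0,-8.5],[0,0,0,-8.5],[0,0,0,-8.5],[0,0,0,-8.5]]';python3 -m inch '[[0,0,0,-8.5],[0,0,0,-8.5],[0,0,0,-8.5],[0,0,0,-8.5],[0,0,0,-8.5]]'; python3 - <<'E'
from h import *
import cv2
np.set_printoptions(precision=4,suppress=True)
s=r.state();print(s['joint_positions'],tosc(s['position']))
m=optics.camera_model('wrist')
print('rock',proj(m,sc(-.118,.165,.066),1),'start',proj(m,sc(-.118,-.150,.0665),1))
for n in ['side','wrist']: cv2.imwrite(f'pics/{n}4.png',optics.capture(n)[:,:,::-1])
E
```

```text
time_s: 5.5
position: [0.4765, 0.1293, 0.1784]
orientation: [0.997, 0.08, -0.008, 0.0]
ft_force: [-0.6, 0.2, -0.4]
finger_gap: -0.002
time_s: 6.0
position: [0.4712, 0.1327, 0.1723]
orientation: [0.898, 0.44, -0.012, -0.004]
ft_force: [0.4, 1.2, 0.2]
finger_gap: 0.001
time_s: 6.5
position: [0.4674, 0.1316, 0.1659]
orientation: [0.675, 0.738, -0.014, -0.012]
ft_force: [-0.0, 0.1, -0.7]
finger_gap: 0.001
[ 0.2614  0.2419 -0.679   1.8159  0.1518  1.1753 -0.3781] [-0.1331  0.1849  0.1659]
rock [346.4054 282.3258] start [328.0498 535.2206]
```

View pics/wrist4.png

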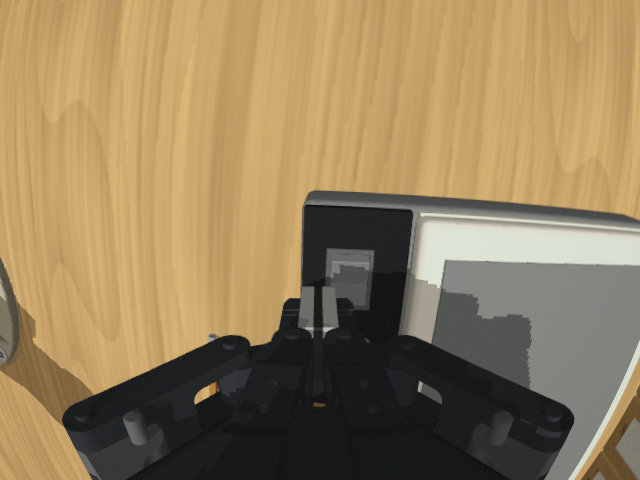

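View pics/side4.png

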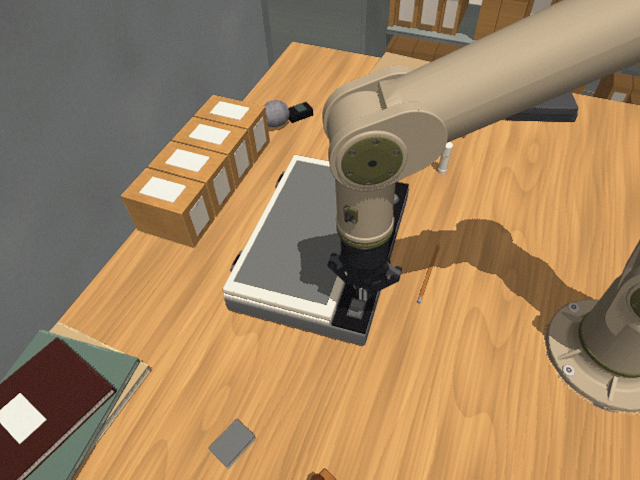

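The rocker's bezel is centred at about (350,280), against a prediction of (346,282), so they agree to within 2 mm. Next I'll work out the tip shift.

```bash
cat >> h.py <<'E'
def need(target_tip):
    s=r.state();R=Ro.from_quat(s['orientation']).as_matrix()
    tip=np.array(s['position'])+R@[0,0,.025]
    print('tip sc',tosc(tip).round(4),'z axis',R[:,2].round(4),'yaw',np.degrees(np.arctan2(R[1,0],R[0,0])).round(1),'F',np.round(s['ft_force'],1),'tool mm',(R.T@(target_tip-tip)*1e3).round(1))
E
python3 - <<'E'
from h import *
need(sc(-.1165,.179,.085))
E
```

```text
tip sc [-0.134   0.1848  0.1409] z axis [-0.0365 -0.0036 -0.9993] yaw 94.9 F [-0.3 -0.2  0.4] tool mm [-6.1 19.4 55.2]
```

```bash
python3 -m inch '[[-4,10,0,0],[-2,9,0,0],[0,0,20,0],[0,0,20,0],[0,0,8,0]]'; python3 - <<'E'
from h import *
import cv2
need(sc(-.1165,.179,.0685))
for n in ['wrist']: cv2.imwrite(f'pics/{n}5.png',optics.capture(n)[:,:,::-1])
E
```

```text
time_s: 7.1
position: [0.4895, 0.1256, 0.1154]
orientation: [0.683, 0.73, -0.013, -0.012]
ft_force: [-0.6, -1.2, 0.5]
finger_gap: 0.001
tip sc [-0.1122  0.1774  0.0904] z axis [-0.0347 -0.0033 -0.9994] yaw 93.8 F [-0.6 -1.2  0.5] tool mm [ 1.7 -3.5 22.1]
```

View pics/wrist5.png

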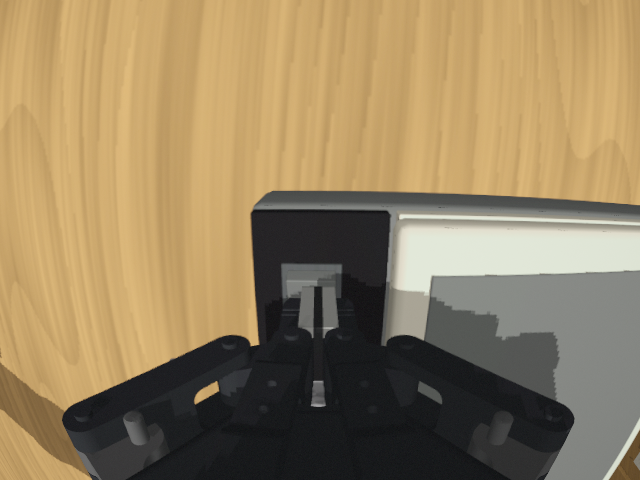

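The tips (column 318) are over the rocker's left half (columns 284–342, left end at row 266). I'll trim the position slightly and press.

```bash
python3 -m inch '[[2,-3,4,0],[0,0,8,0],[0,0,5,0],[0,0,3,0],[0,0,3,0]]'; python3 - <<'E'
from h import *
need(sc(-.1165,.179,.064))
E
```

```text
time_s: 7.65
position: [0.4865, 0.1284, 0.0923]
orientation: [0.684, 0.729, -0.012, -0.011]
ft_force: [-1.9, 3.1, 3.7]
finger_gap: -0.002
tip sc [-0.115   0.1804  0.0673] z axis [-0.0331 -0.0023 -0.9995] yaw 93.7 F [-1.9  3.1  3.7] tool mm [-1.4 -1.3  3.4]
```

```bash
python3 -m inch '[[0,0,3,0],[0,0,3,0]]'; python3 -m inch '[[0,0,2,0],[0,0,2,0]]'; python3 - <<'E'
from h import *
need(sc(-.1165,.179,.064))
E
```

```text
time_s: 7.85
position: [0.4868, 0.1291, 0.0883]
orientation: [0.684, 0.73, -0.012, -0.011]
ft_force: [-15.9, -6.3, 46.0]
finger_gap: -0.001
time_s: 8.05
position: [0.4866, 0.1291, 0.0887]
orientation: [0.684, 0.73, -0.013, -0.009]
ft_force: [-10.0, -2.3, 24.3]
finger_gap: 0.0
tip sc [-0.1148  0.181   0.0637] z axis [-0.0304 -0.0059 -0.9995] yaw 93.7 F [-10.   -2.3  24.3] tool mm [-2.  -1.7 -0.2]
```

It bottomed at z≈0.0637, as expected for pressed home. I'll lift and check.

```bash
python3 -m inch '[[0,0,-3,0],[0,0,-12,0],[0,0,-35,0],[0,0,-35,0]]'; python3 -m inch '[[-40,0,0,0],[-40,0,0,0],[-20,0,0,0],[0,0,0,0]]'; python3 - <<'E'
from h import *
import cv2
need(sc(-.1165,-.150,.085))
for n in ['wrist','side','top']:
    m=optics.camera_model(n); p=proj(m,sc(-.118,.165,.066),n=='wrist');print(n,p)
    im=optics.capture(n)[:,:,::-1];cv2.imwrite(f'pics/{n}6.png',im)
    x,y=int(p[0]),int(p[1]);k={'wrist':60,'side':40,'top':40}[n]
    c=im[max(0,y-k):y+k,max(0,x-k):x+k];cv2.imwrite(f'pics/{n}6c.png',cv2.resize(c,(500,500),interpolation=3))
ims=[cv2.imread(f'pics/{n}6c.png') for n in ['wrist','side','top']]
c=cv2.resize(cv2.imread('pics/side0.png')[268:348,316:396],(400,400),interpolation=3)
cv2.imwrite('pics/six.png',cv2.resize(cv2.hconcat([cv2.resize(i,(400,400)) for i in ims[:2]]+[]),(800,400)))
cv2.imwrite('pics/six2.png',cv2.hconcat([c,cv2.resize(ims[2],(400,400))]))
E
```

```text
time_s: 8.45
position: [0.4868, 0.128, 0.1734]
orientation: [0.684, 0.73, -0.016, -0.011]
ft_force: [1.2, 1.4, -0.5]
finger_gap: 0.006
time_s: 8.85
position: [0.4975, 0.0268, 0.1823]
orientation: [0.683, 0.731, -0.011, -0.007]
ft_force: [-0.8, 0.0, -0.3]
finger_gap: -0.0
tip sc [-0.1107  0.0782  0.1574] z axis [-0.0249 -0.0069 -0.9997] yaw 93.9 F [-0.8  0.  -0.3] tool mm [-227.8   -4.1   73.7]
wrist [309.55356084 108.6524336 ]
side [356.91807449 306.99589528]
top [267.62772645 293.61003386]
```

View pics/six.png

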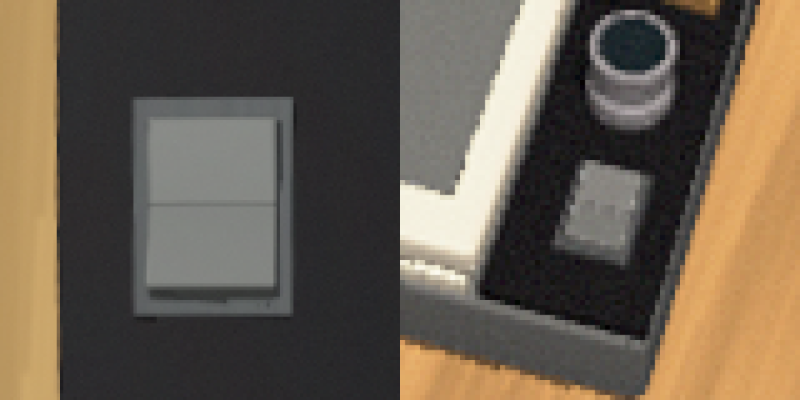

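View pics/six2.png

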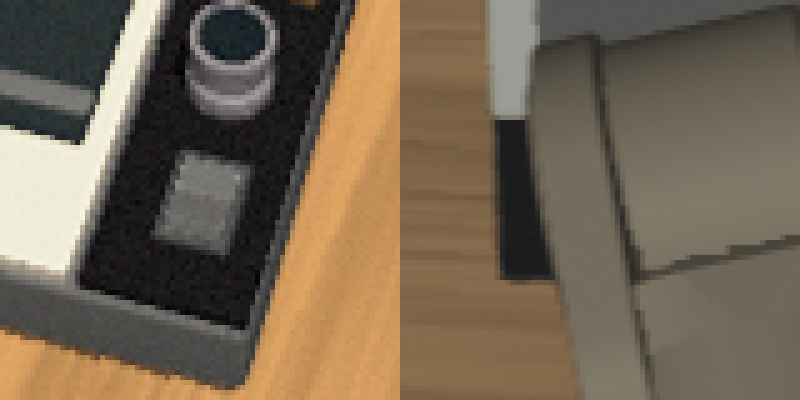

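View pics/wrist6.png

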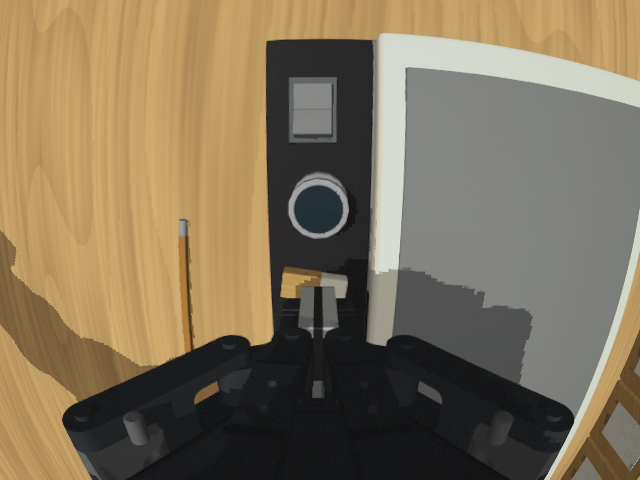

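The rocker has tipped over: its right half now stands up and casts a shadow at that end, and the shading has swapped sides compared with before. The loupe at (319,208) and the eraser at (313,283) are in place. On to the start key.

```bash
python3 -m inch '[[-45,-1,0,0],[-45,-1,0,0],[-45,-1,0,0],[-45,0,0,0],[-30,0,0,0]]';  python3 -m inch '[[0,0,0,0]]'; python3 - <<'E'
from h import *
import cv2
need(sc(-.1165,-.150,.085))
m=optics.camera_model('wrist');print(proj(m,sc(-.118,-.15,.0665),1),proj(m,sc(-.118,-.084,.0665),1))
print(r.state()['joint_positions'])
cv2.imwrite('pics/wrist7.png',optics.capture('wrist')[:,:,::-1])
E
```

```text
time_s: 9.5
position: [0.5139, -0.1681, 0.1832]
orientation: [0.67, 0.742, -0.008, -0.008]
ft_force: [-0.7, -0.0, -0.5]
finger_gap: 0.003
time_s: 9.6
position: [0.5138, -0.1718, 0.1827]
orientation: [0.672, 0.74, -0.008, -0.008]
ft_force: [0.5, -0.5, 0.4]
finger_gap: -0.002
tip sc [-0.1078 -0.1209  0.1577] z axis [-0.0236 -0.001  -0.9997] yaw 95.6 F [ 0.5 -0.5  0.4] tool mm [-28.9  -7.9  72.9]
[304.49005164 284.38439268] [306.47880352 188.07673455]
[ 0.65839755  0.30855213 -0.4846796   1.67035503  0.15683233  1.22354242
  0.23316719]
```

View pics/wrist7.png

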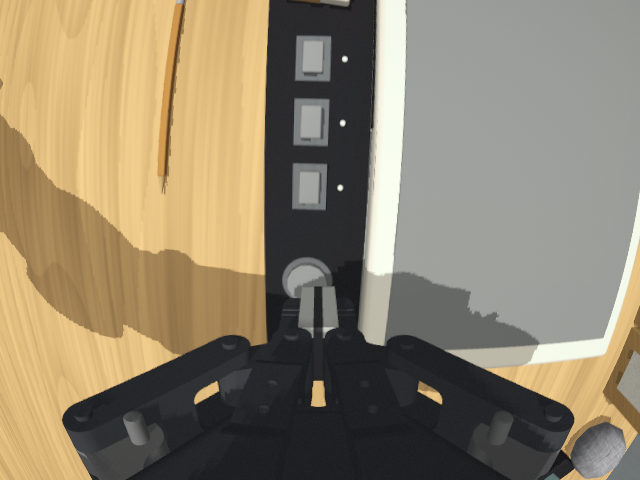

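The start key's circle spans columns 284–331 with its top at row 260, giving a centre near (307,282) against a prediction of (304,284). The small keys are at rows 58, 122 and 187. I'll move over the start key.

```bash
python3 -m inch '[[-15,-4,0,0],[-14,-4,0,0],[0,0,20,0],[0,0,20,0],[0,0,16,0]]'; python3 - <<'E'
from h import *
import cv2
need(sc(-.1165,-.1495,.0665))
m=optics.camera_model('wrist');print(proj(m,sc(-.1165,-.15,.0665),1))
cv2.imwrite('pics/wrist8.png',optics.capture('wrist')[:,:,::-1])
E
```

```text
time_s: 10.15
position: [0.5104, -0.196, 0.1283]
orientation: [0.667, 0.745, -0.006, -0.006]
ft_force: [-0.3, 0.2, -0.7]
finger_gap: 0.001
tip sc [-0.1126 -0.1448  0.1033] z axis [-1.780e-02 -4.000e-04 -9.998e-01] yaw 96.3 F [-0.3  0.2 -0.7] tool mm [-4.5 -3.4 36.9]
[310.95240634 283.63527772]
```

View pics/wrist8.png

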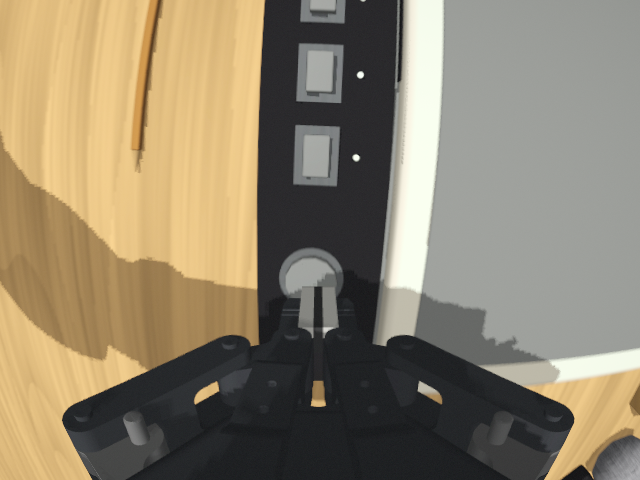

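The key centre is at about (311,281), matching the prediction. Trimming and approaching.

```bash
python3 -m inch '[[-4,-3,8,0],[0,0,12,0],[0,0,7,0],[0,0,3,0],[0,0,0,0]]'; python3 - <<'E'
from h import *
need(sc(-.1165,-.1495,.0665))
E
```

```text
time_s: 10.7
position: [0.5058, -0.1999, 0.0944]
orientation: [0.666, 0.746, -0.007, -0.008]
ft_force: [0.5, -0.6, 0.6]
finger_gap: -0.001
tip sc [-0.1176 -0.1484  0.0694] z axis [-0.0211  0.001  -0.9998] yaw 96.4 F [ 0.5 -0.6  0.6] tool mm [-1.2  1.1  2.8]
```

Well centred and 3 mm above the key. I'll press in small steps.

```bash
python3 -m inch '[[0,0,3,0],[0,0,3,0],[0,0,3,0]]'; python3 -m inch '[[0,0,2,0]]';python3 -m inch '[[0,0,2,0]]'; python3 - <<'E'
from h import *
need(sc(-.1165,-.1495,.0625))
E
```

```text
time_s: 11.0
position: [0.5066, -0.1999, 0.087]
orientation: [0.666, 0.746, -0.006, -0.007]
ft_force: [-11.0, 3.7, 30.6]
finger_gap: 0.001
time_s: 11.1
position: [0.5066, -0.1999, 0.087]
orientation: [0.666, 0.746, -0.007, -0.007]
ft_force: [-13.2, 4.7, 30.0]
finger_gap: 0.003
time_s: 11.2
position: [0.5065, -0.1999, 0.0871]
orientation: [0.666, 0.746, -0.007, -0.006]
ft_force: [-10.8, 4.2, 23.4]
finger_gap: 0.001
tip sc [-0.1168 -0.1485  0.0622] z axis [-0.0192 -0.0023 -0.9998] yaw 96.5 F [-10.8   4.2  23.4] tool mm [-1.   0.3 -0.4]
```

The key is hard at the stop (tip at z≈0.062, 30 N). I'll release, retreat and check everything.

```bash
python3 -m inch '[[0,0,-4,0],[0,0,-12,0],[0,0,-40,0],[0,0,-45,0],[0,0,-45,0]]'; python3 -m inch '[[-40,0,-20,0],[-45,0,-10,0],[-45,0,0,0],[-45,0,0,0],[0,0,0,0]]'; python3 - <<'E'
from h import *
import cv2
s=r.state();print(s['ft_force'],s['position'])
for n in ['wrist','side','top']: cv2.imwrite(f'pics/{n}9.png',optics.capture(n)[:,:,::-1])
a=cv2.imread('pics/side9.png')[130:350,210:420]
b=cv2.imread('pics/top9.png')[140:320,220:460]
cv2.imwrite('pics/side9c.png',cv2.resize(a,None,fx=2.5,fy=2.5,interpolation=3))
cv2.imwrite('pics/top9c.png',cv2.resize(b,None,fx=3.2,fy=3.2,interpolation=3))
E
```

```text
time_s: 11.7
position: [0.5062, -0.1983, 0.2336]
orientation: [0.666, 0.746, -0.009, -0.012]
ft_force: [2.4, -0.8, 0.4]
finger_gap: 0.002
time_s: 12.2
position: [0.5326, -0.3766, 0.2782]
orientation: [0.663, 0.748, -0.007, -0.002]
ft_force: [-0.2, 0.1, -0.1]
finger_gap: 0.002
[-0.16174861  0.1266688  -0.14423067] [ 0.53256142 -0.37659138  0.27823466]
```

View pics/side9c.png

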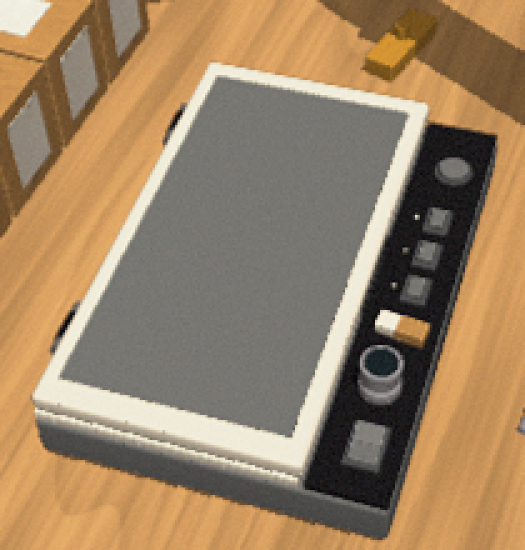

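View pics/top9c.png

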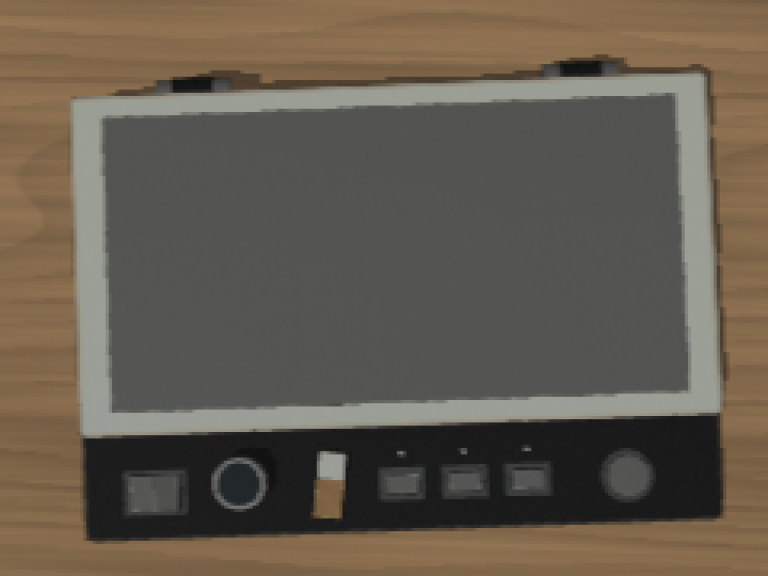

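View pics/wrist9.png

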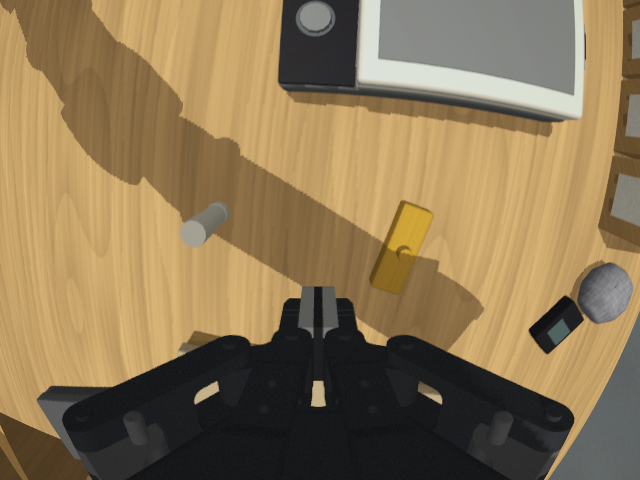

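The lid is flat and the rocker is tipped to the left. The start key at (453,171 in the side crop) is up again, and the loupe, eraser and small keys are unmoved. The robot is clear of everything, so I'll hand in the job.

```bash
python3 -c "
from cell import r
print(r.close_job())"
```

```text
the job is handed in; nothing more can be done
None
```

The job is done and handed in at about 12 s of the 50 s allowed. I shut the lid gradually with the closed fingers, pressed the rocker's raised left half over, then pressed the start key down and let it come up.

| Step | Fingertip height where it stopped | Height expected from the task text | Peak wrist force read |
|---|---|---|---|
| Lid shut | about 85 mm | 85 mm | about 44 N up, 20 N sideways |
| Rocker pressed | 63.7 mm | 64 mm | about 46 N |
| Start key pressed | 62.2 mm | 62.5 mm | about 31 N |

- **Final pictures:** the lid is flat, the rocker is tipped to the left and the start key is back up. The small keys, the loupe and the eraser look untouched. The robot is clear, with about 0 N on the wrist.
- **Forces:** I pressed harder at each stop than was needed. The readings stayed well under the 120 N wrist limit, but they were taken only at the end of each call.
- **Position disagreement:** the wrist camera placed the rocker and start key 2–3 mm farther away than the fixed cameras did. I aimed 1.5 mm toward the wrist camera's reading, and both presses landed on target.
- **Not measured:** I have no direct reading of the lid, rocker or key travel; those results rest on the tip heights and the pictures. I did not compare every item on the desk with the first pictures.

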